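Empty the reject chute into the parts bin

TASK

Two rejected relays are waiting in the sloping steel chute, held back by its slide gate. Stand the small empty blue bin, which is out on the bench to the left of the chute, under the mouth of the chute, then raise the gate by its black knob so that both relays slide down into the bin, and finally let the gate down again until it is fully shut. Leave the flux bottle and the solder reel where they stand.

Things in the scene. Friction and masses are not known exactly. Their poses are not given: they have to be found in the camera images.
- chute: Fixed reject chute: steel channel (34 mm wide inside, 38 outside, walls 26 mm) on two posts and a base plate (x -26 to 86 mm, 90 mm wide, 5 thick). Origin: on the bench, 85 mm behind the mouth; parts run along its -x, roughly towards the robot; z up. Slopes 42 degrees from the mouth up to x 71 mm (floor 249 mm high). Nearest post 75 mm behind the mouth: a bin fits below the mouth.
- chute_mouth (a point): Middle of the lower edge of the chute's mouth, 108 mm above the bench, where the parts drop off; axes as the chute's (parts leave along -x and land about 20 to 70 mm beyond this point).
- gate (a joint): Slide gate across the channel, 42 mm (in plan) up from the mouth; travels straight up. 0 m = shut, 0.05 m = fully raised; 0.04 m lets the relays pass. It weighs 120 g and sinks shut when let go.
- gate_knob (a point): Middle of the gate's round black knob (25 mm diameter, 24 mm high, vertical axis), the place to grip; it rises with the gate, 221 mm above the bench when the gate is shut. Below it a 10 mm stem and, 23 to 33 mm under this point, a cross-bar 70 mm long (along the chute's y) and 14 mm thick on two rods.
- bin: Empty blue plastic bin, open at the top: 107 mm (x) by 132 mm (y) at the rim, 85 mm high, 250 g, loose on the bench. Inside 94 by 119 mm, walls about 3 mm, floor 3 mm thick. Origin: centre of its underside, z up. It can be pinched by a wall from above or pushed.
- relay_0: Plug-in relay, black case with an orange top, 22 x 28 x 36 mm, 35 g; origin at the centre of its 22 x 28 mm pin face, z towards the orange top. Lies in the chute, next to the gate.
- relay_1: Like relay_0; lies second, behind it, higher in the chute.
- flux_bottle: White dropper bottle with a red needle cap, 37 mm diameter, 96 mm high; origin at the centre of its underside. Not to be moved.
- solder_reel: Blue reel of solder wire standing flat, 60 mm diameter, 36 mm high; origin at the centre of its underside. Not to be moved.

How it is judged:
On the way, in this order (a step that is already met when the one before it is completed fails the run):
1. the bin stands under the chute's mouth while the gate is still shut (x of chute_mouth in the frame of bin between -0.055 and 0.055 m and y of chute_mouth in the frame of bin between -0.067 and 0.067 m and height (world z) of bin below 0.02 m and value of joint gate below 0.01 m), for 0.1 s.
2. the gate is raised (value of joint gate above 0.03 m), for 0.1 s.
At the end, for the whole second after the job is handed in: Both relays lie at rest inside the bin, the bin stands upright on the bench (within 0.1 rad), and the gate is shut (within 4 mm) (x of relay_0 in the frame of bin between -0.05 and 0.05 m and y of relay_0 in the frame of bin between -0.062 and 0.062 m and z of relay_0 in the frame of bin between 0 and 0.085 m and x of relay_1 in the frame of bin between -0.05 and 0.05 m and y of relay_1 in the frame of bin between -0.062 and 0.062 m and z of relay_1 in the frame of bin between 0 and 0.085 m and linear speed of each of relay_0, relay_1 below 0.03 m/s and angle between bin's own z axis and vertical below 0.1 rad and height (world z) of bin below 0.01 m and value of joint gate below 0.004 m); the robot touches nothing.
It fails at once if the flux bottle is moved more than 50 mm or knocked over (distance of flux_bottle from where it was at the start of the episode above 0.05 m or angle between flux_bottle's own z axis and vertical above 0.6 rad).
It fails at once if the solder reel is moved more than 50 mm (distance of solder_reel from where it was at the start of the episode above 0.05 m).
It also fails if it takes over 58 s, if anything falls off the work surface, if the arm or the gripper's body presses on something with over 40 N, if the wrist force passes 120 N, or if a joint passes its speed limit or range.

ROBOT

A 6-joint arm with a two-finger parallel gripper is mounted at the origin on a cart in front of the work surface, level with it; the furniture and walls round the work are solid. World frame = base frame: x ahead of the robot, y to its left, z up, the work surface at z = 0. Lengths are in m, angles in rad, forces in N, time in s.
With the tool pointing down it reaches from about 0.425 to 0.95 m from the base axis. Payload 3.5 kg.
Tool frame: the origin (TCP) lies on the centre line of the jaws, within the pads' length; the fingertips stand 17 mm ahead of it and the grasp point (between the pads) lies 2 mm behind it; x points along the fingers, y is the direction in which the jaws open and shut, and the axes are right-handed (so a half turn about x gives the same grasp; the last joint's range is limited). The gripper opens to 85 mm and grips with 20 to 120 N. Pads are 22 mm wide; open, the fingers measure 114 mm over their backs; the gripper's body (76 mm by 85 mm) begins 54 mm behind the grasp point. The pads swing forward as they close: fully open they stand 13 mm farther back than shut.
Start: joints at [1.043, 0.286, 1.577, -0, 1.279, -0.15], TCP at [0.249, 0.627, 0.248] pointing down, gripper open.
Joint ranges: [-2.77, 2.77], [-0.9, 2.22], [0.21, 2.48], [-1.53, 4.67], [0.24, 2.81], [-2.84, 2.84]. Speed limits (rad/s): [2.79, 2.79, 3.14, 3.14, 3.14, 3.14].

INTERFACE

Orientations are given as [roll, pitch, yaw] about the fixed x, y, z axes, in that order (R = Rz(yaw) Ry(pitch) Rx(roll)).
In Python, from rig import r, grab_frame, get_calibration gives the robot as it stands.
- The arm moves only by the tool send_rows, never from a script. Its arguments are lists of equal length, an entry for each row: "dp": the shift along the tool's x, y, z in mm, a list of three; "spin": the turn about the tool's x in degrees; "gripper": the opening, from 0 (shut) to 1 (fully open). A call has 1 to 5 rows; each row shifts and turns the commanded pose from where the row before left it, along the tool's axes as they then stand; what a row does not reach is not made up. A row lasts 1/10 s, in which the tool goes at most 50 mm and 8.59 degrees, less where a joint would pass 70% of its speed; a pose out of reach is approached as far as the arm can. A call with a gripper value outside its range is refused whole. The fingers move at their own pace and stop on an object; "grip_force" is the grip in N (left out, the last holds). Time passes only in rows, so rows that do not move let the fingers close. It gives the time, the measured TCP pose, the force and the opening at its end, in the units of the state.
- r.read_state(): the state, without advancing time (a new reading comes with each control period).
- grab_frame(name): name is "scene" or "top"; returns the picture (384x512x3 uint8, red, green, blue); there is no depth.
- get_calibration(name): a dict with "K" (3x3 intrinsics, pixels), "k1" (the pictures are not rectified: a ray, as slopes to the right and down, at radius r is drawn at 1 + k1 r^2 times it, then the intrinsics apply), "T" (4x4, takes a point from camera to world coordinates). Camera axes: x right, y down, z forward; pixel columns grow to the right and rows downward; lengths in m; the calibration is good to about 2 mm. A picture is of the moment at which its call begins. get_calibration takes no time and is no camera call.
- r.close_job(): hands the job in, once; it reports no verdict.
The state is a dict: "t": time; "qpos": joint angles; "joint_vel": joint speeds; "tau": joint torques, N m; "eef_pos": TCP position; "tool_rot": TCP orientation; "contact_force": force on the tool from outside, world axes, zero at the start; "wrist_torque": the same for the moment, N m; "gripper_width": finger opening in m.
Only numpy, scipy, OpenCV 4.12 (cv2) and the standard library are available. Lean on these libraries where they do the work, as an engineer would, in place of code of your own. Each camera call takes 0.05 s, during which the arm holds its last target.

## Working session

There is one attempt and no reset: what is moved stays moved. The work goes in short steps, Python scripts to look and compute and a tool call to move; the robot and the scene stay as the last step left them, time stands still between calls to the robot, and variables do not carry over. Pictures are saved under pics/ and viewed, and the job is handed in when it is done.

Besides the shell and the picture viewer there is one more tool, called after ">>>" as name(argument=value, ...), one argument or row to a line, values as JSON. send_rows: Moves the arm, as the interface text tells. Its arguments: {"type":"object","properties":{"dp":{"type":"array","items":{"type":"array","items":{"type":"number"}}},"spin":{"type":"array","items":{"type":"number"}},"gripper":{"type":"array","items":{"type":"number"}},"grip_force":{"type":"number"}},"required":["dp","spin","gripper"]}

```bash
mkdir -p pics; ls
python3 - <<'E'
from rig import r, grab_frame, get_calibration
import cv2
for n in("scene","top"):
    f=grab_frame(n); cv2.imwrite(f"pics/{n}0.png",f[:,:,::-1])
    c=get_calibration(n); print(n,c)
print(r.read_state())
E
```

```text
pics
scene {'K': array([[386.0836838 ,   0.        , 252.36361262],
       [  0.        , 386.0836838 , 186.81834584],
       [  0.        ,   0.        ,   1.        ]]), 'k1': 0.003213233208736465, 'T': array([[ 0.86526061, -0.37694431,  0.33051029,  0.25409409],
       [-0.50101664, -0.67321221,  0.54384525, -0.40832375],
       [ 0.01750419, -0.63615903, -0.77135938,  0.88289271],
       [ 0.        ,  0.        ,  0.        ,  1.        ]])}
top {'K': array([[401.21710011,   0.        , 255.25695665],
       [  0.        , 401.21710011, 190.04257473],
       [  0.        ,   0.        ,   1.        ]]), 'k1': -0.10661187119678851, 'T': array([[ 9.55660950e-02, -9.72746544e-01,  2.11261172e-01,
         4.08168485e-01],
       [-9.95422692e-01, -9.31999171e-02,  2.11527856e-02,
         9.53000838e-02],
       [-8.86775311e-04, -2.12315654e-01, -9.77200735e-01,
         9.98759481e-01],
       [ 0.00000000e+00,  0.00000000e+00,  0.00000000e+00,
         1.00000000e+00]])}
{'t': 0.1, 'qpos': array([ 1.04298560e+00,  2.87102324e-01,  1.57805047e+00,  1.40856054e-05,
        1.27858658e+00, -1.49985979e-01]), 'joint_vel': array([-0.00041804, -0.00166597, -0.00317732,  0.00067193, -0.00111432,
        0.00068252]), 'tau': array([ 1.10165078e-03, -4.07300484e+01, -2.93696845e+01, -1.16612355e-04,
        3.44724147e-03,  1.03458814e-05]), 'eef_pos': array([0.24868168, 0.62691633, 0.24705786]), 'tool_rot': array([-1.72706146,  1.56864956, -2.10489028]), 'contact_force': array([ 0.21322162, -0.46521761, -0.60594218]), 'wrist_torque': array([ 0.01871801, -0.02054775,  0.00472287]), 'gripper_width': 0.08530630095213645}
```

View pics/scene0.png

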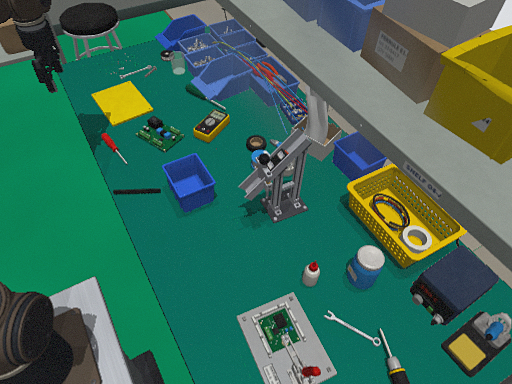

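View pics/top0.png

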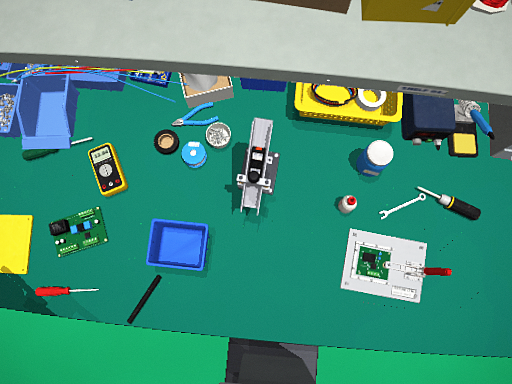

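The scene view shows the bin near (189,182), the chute near (280,175), the reel at (260,158) and the flux bottle at (312,273). The top view shows the bin at (178,244), the chute at (257,165), the reel at (194,154) and the flux bottle at (347,204). I'll enlarge these areas to measure them.

```bash
cat > h.py <<'E'
import numpy as np, cv2
from rig import r, grab_frame, get_calibration
def ray(n,u,v):
    c=get_calibration(n);K=c['K'];d=np.array([[-0]])
    xd=np.array([(u-K[0,2])/K[0,0],(v-K[1,2])/K[1,1]])
    p=cv2.undistortPoints(np.array([[[u,v]]],float),K,np.array([c['k1'],0,0,0.]))[0,0]
    T=c['T'];return T[:3,3],T[:3,:3]@np.array([p[0],p[1],1])
def at(n,u,v,z):
    o,d=ray(n,u,v);return o+d*(z-o[2])/d[2]
def proj(n,P):
    c=get_calibration(n);T=np.linalg.inv(c['T']);P=np.atleast_2d(P)
    R=cv2.Rodrigues(T[:3,:3])[0]
    return cv2.projectPoints(P.astype(float),R,T[:3,3],c['K'],np.array([c['k1'],0,0,0.]))[0][:,0]
def crop(img,name,u0,v0,w,h,s):
    c=cv2.resize(img[v0:v0+h,u0:u0+w],None,fx=s,fy=s,interpolation=cv2.INTER_CUBIC);cv2.imwrite(name,c)
E
python3 - <<'E'
from h import *
t=cv2.imread('pics/top0.png');s=cv2.imread('pics/scene0.png')
crop(t,'pics/t_bin.png',138,205,80,75,8)
crop(t,'pics/t_ch.png',220,105,70,120,5)
crop(s,'pics/s_b.png',150,85,190,145,4)
E
```

```text
(no output)
```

View pics/t_bin.png

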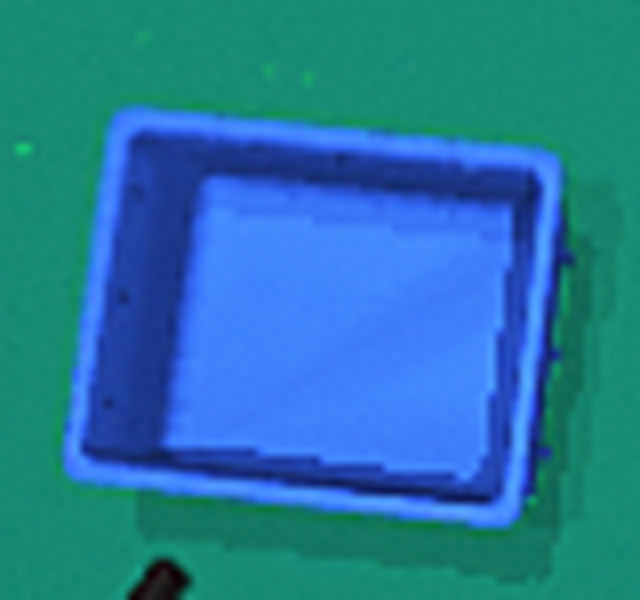

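View pics/t_ch.png

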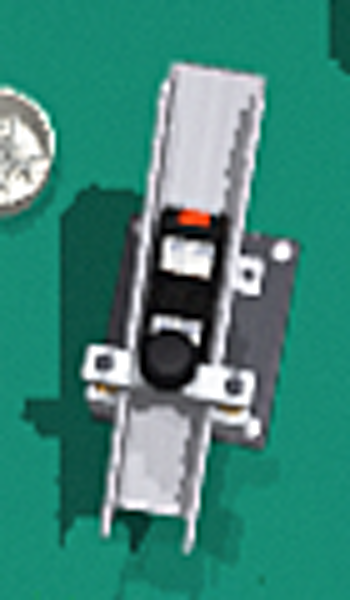

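View pics/s_b.png

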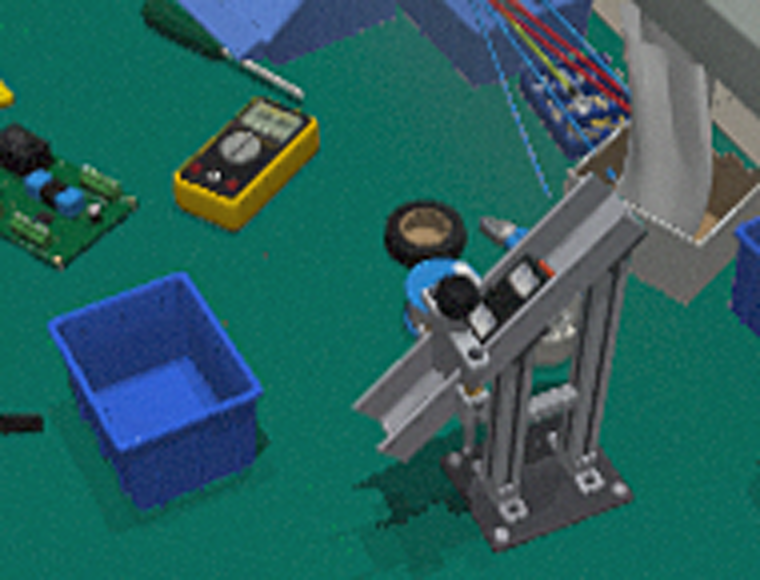

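```bash
cat > fit.py <<'E'
from h import *
from scipy.optimize import least_squares
def W(p,P):
    c,s=np.cos(p[2]),np.sin(p[2]);P=np.array(P,float)
    return np.c_[p[0]+c*P[:,0]-s*P[:,1],p[1]+s*P[:,0]+c*P[:,1],P[:,2]]
def fit(p0,obs):
    def f(p):
        return np.concatenate([(proj(n,W(p,[P]))[0]-uv) for n,P,uv in obs])
    s=least_squares(f,p0,loss='soft_l1');return s.x,f(s.x).reshape(-1,2)
E
python3 - <<'E'
from fit import *
T=lambda u,v:np.array([138+u/8-.44,205+v/8-.44])
C=lambda u,v:np.array([220+u/5-.4,105+v/5-.4])
S=lambda u,v:np.array([150+u/4-.37,85+v/4-.37])
a,b,h=.0535,.066,.085
obs=[('top',(a,b,h),T(112,108)),('top',(a,-b,h),T(560,152)),('top',(-a,-b,h),T(515,525)),('top',(-a,b,h),T(66,480)),
('scene',(-a,b,h),S(50,325)),('scene',(a,b,h),S(183,274)),('scene',(a,-b,h),S(260,387)),('scene',(-a,-b,h),S(125,450))]
p,e=fit([.4,.2,0],obs);print('bin',p,np.round(e,1).tolist())
p0=at('top',253.6,176.4,.233);print(p0)
obs=[('top',(-.043,0,.233),C(168,355)),('scene',(-.043,0,.221),S(458,297)),('scene',(-.026,-.045,.005),S(500,548)),('scene',(.086,-.045,.005),S(633,490)),('scene',(-.026,.045,.005),S(447,468)),
('top',(.086,-.045,.005),C(299,240)),('top',(-.026,-.045,.005),C(262,445)),('top',(-.085-.0174,.019,.108+.0193),C(106,535)),('top',(-.085-.0174,-.019,.108+.0193),C(188,550)),('top',(.071-.0174,.019,.249+.0193),C(172,65)),('top',(.071-.0174,-.019,.249+.0193),C(265,72))]
p,e=fit([p0[0]+.043,p0[1],0],obs);print('chute',p,np.round(e,1).tolist())
print('mouth',W(p,[(-.085,0,.108)]),'knob',W(p,[(-.043,0,.221)]))
for n,u,v,z in(('top',347,201,.09),('top',194,154,.036)):print(at(n,u,v,z))
for P in [at('top',260,60,z) for z in (.3,.4,.5)]:print('shelf edge?',P)
E
```

```text
bin [0.46427607 0.28144072 0.00874276] [[-0.1, -0.2], [0.3, -0.6], [0.8, -0.2], [-0.6, -0.2], [-2.0, -0.5], [-0.3, -1.2], [1.4, 0.9], [-1.5, 0.7]]
[0.60075518 0.11774739 0.233     ]
chute [ 0.647779    0.11473544 -0.08105495] [[0.4, -1.3], [0.1, 0.2], [-0.7, 0.9], [1.2, 1.6], [-1.9, -2.7], [0.5, -0.7], [0.7, -0.1], [-0.3, -0.9], [0.3, -0.9], [-1.4, 3.1], [-0.7, 5.0]]
mouth [[0.56305807 0.12161757 0.108     ]] knob [[0.60492018 0.11821699 0.221     ]]
[ 0.59904546 -0.09909959  0.09      ]
[0.69390377 0.27826449 0.036     ]
shelf edge? [0.81725641 0.12594779 0.3       ]
shelf edge? [0.75871152 0.12156177 0.4       ]
shelf edge? [0.70016664 0.11717575 0.5       ]
```

Run:
```python
from fit import *
from scipy.spatial.transform import Rotation as Ro
C=lambda u,v:np.array([220+u/5-.4,105+v/5-.4])
S=lambda u,v:np.array([150+u/4-.37,85+v/4-.37])
obs=[('top',(-.043,0,.233),C(168,355)),('scene',(-.043,0,.221),S(458,297)),('scene',(-.026,-.045,.005),S(500,548)),('scene',(.086,-.045,.005),S(633,490)),
('top',(.086,-.045,.005),C(299,240)),('top',(-.026,-.045,.005),C(262,445)),('top',(-.043,.035,.198),C(83,362)),('top',(-.043,-.035,.198),C(255,387)),
]
p,e=fit([.647,.115,-.08],obs);print('chute',p,np.round(e,1).tolist())
for q in [(-.085,0,.108),(-.043,0,.221)]:print(W(p,[q]))
print('mouth wall tips proj', (proj('top',W(p,[(-.085-.0174,.019,.127),(-.085-.0174,-.019,.127),(-.085,.019,.108+.035),(-.085,.017,.108),(-.085,-.017,.108),(.071,.019,.284),(.071,-.019,.284)]))-[220,105])*5)
st=r.read_state();R=Ro.from_euler('xyz',st['tool_rot']).as_matrix();print(np.round(R,3),st['eef_pos'])
# shelf edge: scene & top
s=cv2.imread('pics/scene0.png');t=cv2.imread('pics/top0.png')
crop(s,'pics/s_sh.png',190,0,200,150,4);crop(t,'pics/t_sh.png',150,40,200,80,4)
```

```text
chute [ 0.64620524  0.11631266 -0.05601792] [[0.0, -0.5], [-0.6, 0.3], [-1.0, 0.7], [0.4, 0.7], [-0.9, -0.7], [0.4, 0.1], [0.3, -0.1], [-0.4, -0.1]]
[[0.56133857 0.1210717  0.108     ]]
[[0.60327269 0.11872017 0.221     ]]
mouth wall tips proj [[104.30079488 533.67689256]
 [189.74201177 546.60330697]
 [109.32429042 488.60408557]
 [116.31048647 503.35050252]
 [190.90026108 514.59314278]
 [161.69765459  25.19262794]
 [259.96290137  39.15924108]]
[[-0.001  0.369  0.929]
 [-0.002  0.929 -0.369]
 [-1.    -0.002 -0.   ]] [0.24868168 0.62691633 0.24705786]
```

View pics/s_sh.png

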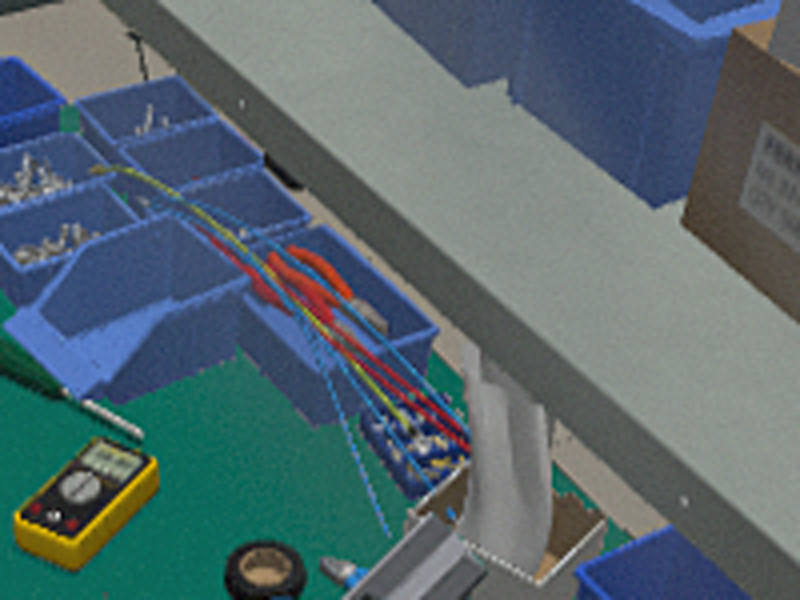

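View pics/t_sh.png

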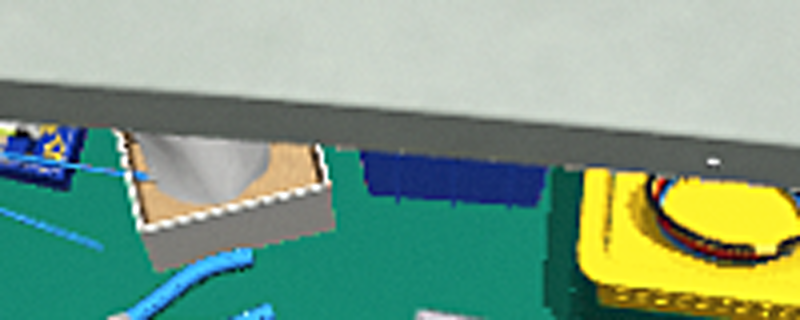

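Run:
```python
from h import *
o1,d1=ray('scene',361,125.5);o2,d2=ray('top',328,80)
A=np.c_[d1,-d2];x=np.linalg.lstsq(A,o2-o1,rcond=None)[0];print(o1+d1*x[0],o2+d2*x[1])
n1=np.cross(ray('scene',307.5,85)[1],ray('scene',390,146)[1]);n2=np.cross(ray('top',150,70)[1],ray('top',350,87)[1])
d=np.cross(n1,n2);d/=d[1]
P=np.linalg.lstsq(np.array([n1,n2,[0,1,0]]),np.array([n1@o1,n2@o2,.12]),rcond=None)[0];print(P,d)
# needed spin: tool y world angle options
```

```text
[ 7.60833191e-01 -6.88314610e-04  3.50813537e-01] [ 7.60245188e-01 -4.24933115e-04  3.50455319e-01]
[0.75184719 0.12       0.34833866] [ 0.11601849  1.         -0.22019153]
```

>>> send_rows(
  dp=[
    [0,0,0],
    [0,0,0],
    [0,0,0],
    [0,0,0],
    [0,0,0],
  ],
  spin=[8.5,8.5,8.5,8.5,8.5],
  gripper=[1,1,1,1,1],
)

```text
t: 0.6
eef_pos: [0.2488, 0.6271, 0.2475]
tool_rot: [-1.004, 1.569, -2.13]
contact_force: [0.3, 0.2, -0.3]
gripper_width: 0.0856
```

>>> send_rows(
  dp=[
    [0,0,0],
    [0,0,0],
    [0,0,0],
    [0,0,0],
  ],
  spin=[8.5,8.5,8.3,0],
  gripper=[1,1,1,1],
)

```text
t: 1.0
eef_pos: [0.2488, 0.6271, 0.2475]
tool_rot: [-0.554, 1.569, -2.115]
contact_force: [-0.5, 0.1, 0.7]
gripper_width: 0.0855
```

>>> send_rows(
  dp=[
    [0,18,38],
    [0,18,38],
    [0,18,38],
    [0,18,38],
    [0,18,38],
  ],
  spin=[0,0,0,0,0],
  gripper=[1,1,1,1,1],
)

```text
t: 1.5
eef_pos: [0.341, 0.4367, 0.248]
tool_rot: [-0.543, 1.57, -2.1]
contact_force: [0.4, 0.3, -0.0]
gripper_width: 0.0851
```

>>> send_rows(
  dp=[
    [0,19,39],
    [0,19,39],
    [0,19,39],
    [0,18,39],
    [0,0,0],
  ],
  spin=[0,0,0,0,0],
  gripper=[1,1,1,1,1],
)

```text
t: 2.0
eef_pos: [0.419, 0.2793, 0.2482]
tool_rot: [0.367, 1.569, -1.196]
contact_force: [-0.5, 0.2, -0.0]
gripper_width: 0.0852
```

>>> send_rows(
  dp=[
    [40,-5,-2],
    [40,0,0],
    [40,0,0],
    [15,0,0],
    [0,0,0],
  ],
  spin=[0,0,0,0,0],
  gripper=[1,1,1,1,1],
)

```text
t: 2.5
eef_pos: [0.4096, 0.2844, 0.1099]
tool_rot: [-1.214, 1.563, -2.772]
contact_force: [-0.9, -0.0, -0.2]
gripper_width: 0.0854
```

Run:
```python
from h import *
print(r.read_state()['eef_pos'])
t=grab_frame('top')[:,:,::-1];s=grab_frame('scene')[:,:,::-1]
a=cv2.resize(t[190:310,120:250],None,fx=3,fy=3);b=cv2.resize(s[100:220,110:240],None,fx=3,fy=3)
cv2.imwrite('pics/p1.png',np.hstack([a,b]))
```

```text
[0.40960245 0.28442328 0.10991862]
```

View pics/p1.png

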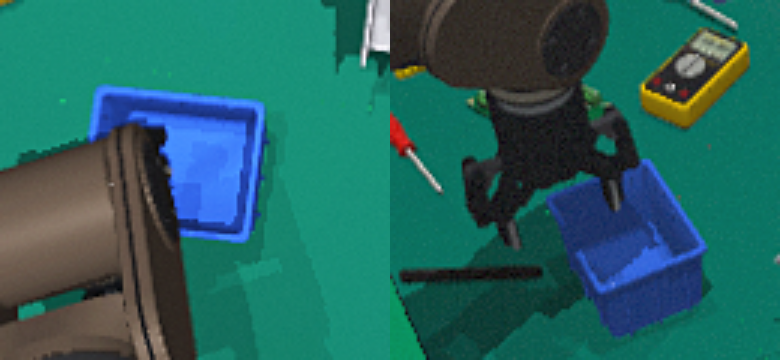

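The jaws straddle the bin's near wall, with one finger inside at about (615,195) and one outside at (510,235). I'll lower and close.

>>> send_rows(
  dp=[
    [15,4,2],
    [13,0,0],
    [0,0,0],
    [0,0,0],
    [0,0,0],
  ],
  spin=[0,0,0,0,0],
  gripper=[1,1,0.6,0.4,0.25],
  grip_force=40,
)

```text
t: 3.1
eef_pos: [0.4168, 0.2833, 0.0862]
tool_rot: [1.977, 1.569, 0.416]
contact_force: [0.2, 0.2, 0.1]
gripper_width: 0.044
```

>>> send_rows(
  dp=[
    [0,0,0],
    [0,0,0],
    [0,0,0],
    [0,0,0],
    [0,0,0],
  ],
  spin=[0,0,0,0,0],
  gripper=[0.1,0,0,0,0],
)

```text
t: 3.6
eef_pos: [0.4166, 0.2831, 0.0858]
tool_rot: [1.985, 1.57, 0.424]
contact_force: [-0.6, 0.4, 2.0]
gripper_width: 0.002
```

>>> send_rows(
  dp=[
    [0,0,0],
    [0,0,0],
    [0,0,0],
    [0,0,0],
    [0,0,0],
  ],
  spin=[0,0,0,0,0],
  gripper=[0,0,0,0,0],
)

```text
t: 4.1
eef_pos: [0.4166, 0.2832, 0.0858]
tool_rot: [1.982, 1.57, 0.421]
contact_force: [-1.0, -0.6, 5.6]
gripper_width: 0.002
```

>>> send_rows(
  dp=[
    [-3,0,0],
    [-4,0,0],
    [-3,0,0],
    [0,0,0],
  ],
  spin=[0,0,0,0],
  gripper=[0,0,0,0],
)

```text
t: 4.5
eef_pos: [0.4163, 0.283, 0.0954]
tool_rot: [1.802, 1.571, 0.241]
contact_force: [-0.4, 0.0, -1.2]
gripper_width: 0.002
```

Run:
```python
from h import *
print(r.read_state()['contact_force'],r.read_state()['wrist_torque'])
t=grab_frame('top')[:,:,::-1];s=grab_frame('scene')[:,:,::-1]
a=cv2.resize(t[190:310,120:250],None,fx=3,fy=3);b=cv2.resize(s[100:220,110:240],None,fx=3,fy=3)
cv2.imwrite('pics/p2.png',np.hstack([a,b]))
```

```text
[-0.44614833  0.0045776  -1.23350737] [-0.01461762  0.0464008   0.00322076]
```

View pics/p2.png

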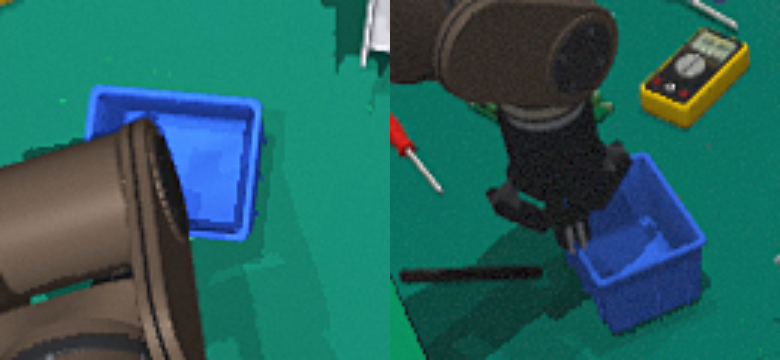

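>>> send_rows(
  dp=[
    [-2,0,10],
    [0,0,20],
    [0,0,25],
    [0,0,25],
    [0,0,20],
  ],
  spin=[0,0,0,0,0],
  gripper=[0,0,0,0,0],
)

```text
t: 5.1
eef_pos: [0.4169, 0.1814, 0.0972]
tool_rot: [-0.665, 1.57, -2.226]
contact_force: [0.4, 0.3, -2.1]
gripper_width: 0.002
```

>>> send_rows(
  dp=[
    [0,0,20],
    [0,0,20],
    [0,0,12],
    [0,0,5],
    [0,0,0],
  ],
  spin=[0,0,0,0,0],
  gripper=[0,0,0,0,0],
)

```text
t: 5.6
eef_pos: [0.4178, 0.1256, 0.0974]
tool_rot: [2.396, 1.571, 0.834]
contact_force: [0.1, 0.1, -1.0]
gripper_width: 0.002
```

Run:
```python
from h import *
print(r.read_state()['contact_force'],r.read_state()['wrist_torque'])
t=grab_frame('top')[:,:,::-1];s=grab_frame('scene')[:,:,::-1]
a=cv2.resize(t[160:290,180:310],None,fx=3,fy=3);b=cv2.resize(s[120:250,170:300],None,fx=3,fy=3)
cv2.imwrite('pics/p3.png',np.hstack([a,b]))
```

```text
[ 0.14070644  0.07137493 -0.96794248] [-0.00228408  0.07456619  0.06316353]
```

View pics/p3.png

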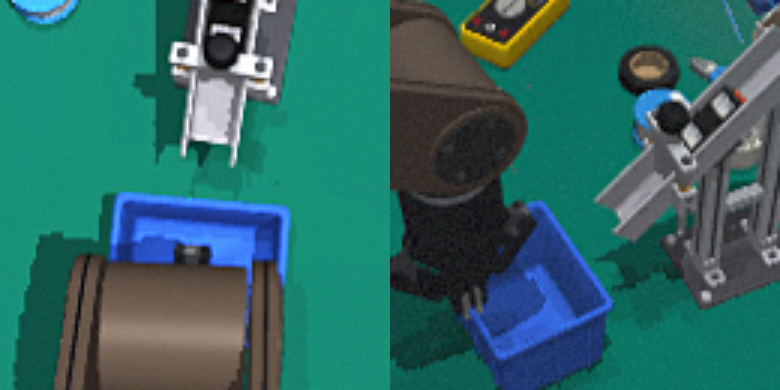

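>>> send_rows(
  dp=[
    [4,0,0],
    [4,5,0],
    [0,12,0],
    [0,15,0],
    [0,12,0],
  ],
  spin=[0,0,0,0,0],
  gripper=[0,0,0,0,0],
)

```text
t: 6.2
eef_pos: [0.4635, 0.1266, 0.0894]
tool_rot: [1.605, 1.57, 0.044]
contact_force: [0.5, -0.3, -2.0]
gripper_width: 0.0016
```

>>> send_rows(
  dp=[
    [0,8,0],
    [0,2,0],
    [2,0,0],
    [2,0,0],
    [0,0,0],
  ],
  spin=[0,0,0,0,0],
  gripper=[0,0,0,0,0],
)

```text
t: 6.7
eef_pos: [0.4715, 0.1266, 0.0858]
tool_rot: [-1.31, 1.57, -2.87]
contact_force: [-1.9, -0.2, 2.8]
gripper_width: 0.0018
```

Run:
```python
from h import *
t=grab_frame('top')[:,:,::-1];s=grab_frame('scene')[:,:,::-1]
a=cv2.resize(t[160:290,180:310],None,fx=3,fy=3);b=cv2.resize(s[120:250,170:300],None,fx=3,fy=3)
cv2.imwrite('pics/p4.png',np.hstack([a,b]))
```

```text
(no output)
```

View pics/p4.png

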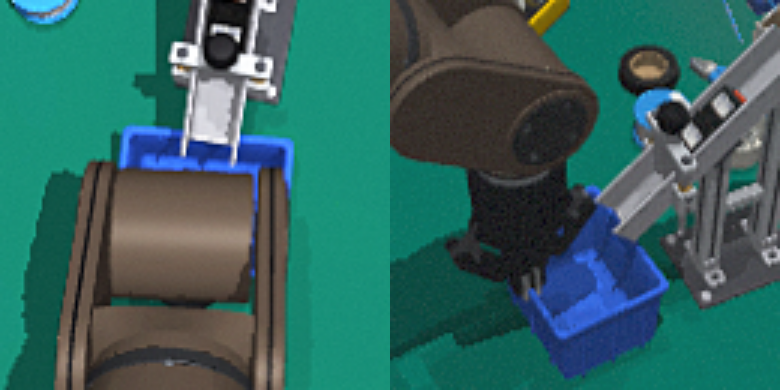

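>>> send_rows(
  dp=[
    [0,0,0],
    [0,0,0],
    [0,0,0],
    [0,0,0],
    [0,0,0],
  ],
  spin=[0,0,0,0,0],
  gripper=[0.2,0.4,0.4,0.4,0.4],
)

```text
t: 7.3
eef_pos: [0.4718, 0.1265, 0.0853]
tool_rot: [2.148, 1.571, 0.587]
contact_force: [-0.1, -0.7, 0.3]
gripper_width: 0.0342
```

>>> send_rows(
  dp=[
    [-10,0,0],
    [-30,0,0],
    [-45,0,0],
    [-45,0,0],
    [-45,0,0],
  ],
  spin=[0,0,0,0,0],
  gripper=[0.4,0.4,0.4,0.4,0.4],
)

```text
t: 7.8
eef_pos: [0.4715, 0.1265, 0.2628]
tool_rot: [1.631, 1.57, 0.07]
contact_force: [1.7, 0.1, -0.0]
gripper_width: 0.0345
```

>>> send_rows(
  dp=[
    [-45,0,0],
    [0,0,0],
    [0,0,0],
    [0,0,0],
    [0,0,0],
  ],
  spin=[-8.5,-8.5,-8.5,-8.5,-8.5],
  gripper=[0.8,1,1,1,1],
)

```text
t: 8.3
eef_pos: [0.4717, 0.1265, 0.3063]
tool_rot: [0.858, 1.57, 0.045]
contact_force: [-0.6, 0.4, 0.9]
gripper_width: 0.0853
```

>>> send_rows(
  dp=[
    [0,0,0],
    [0,0,0],
    [0,0,0],
    [0,0,0],
    [0,0,0],
  ],
  spin=[-8.5,-8.5,-8.5,-8.5,-8.5],
  gripper=[1,1,1,1,1],
)

```text
t: 8.8
eef_pos: [0.4717, 0.1265, 0.3061]
tool_rot: [0.128, 1.57, 0.056]
contact_force: [-0.3, 0.5, -0.5]
gripper_width: 0.0855
```

Run:
```python
from h import *
from scipy.spatial.transform import Rotation as Ro
st=r.read_state();R=Ro.from_euler('xyz',st['tool_rot']).as_matrix();print(np.round(R,3),st['eef_pos'],st['t'],st['qpos'])
t=grab_frame('top')[:,:,::-1];s=grab_frame('scene')[:,:,::-1]
a=cv2.resize(t[160:290,180:310],None,fx=3,fy=3);b=cv2.resize(s[120:250,170:300],None,fx=3,fy=3)
cv2.imwrite('pics/p5.png',np.hstack([a,b]));cv2.imwrite('pics/s5.png',s)
```

```text
[[ 0.001  0.071  0.997]
 [ 0.     0.997 -0.071]
 [-1.     0.     0.001]] [0.47168702 0.12653794 0.3061173 ] 8.8 [ 5.39882320e-02 -1.77863142e-01  1.95578678e+00  1.72499273e-06
  1.36289523e+00 -1.44536245e+00]
```

View pics/p5.png

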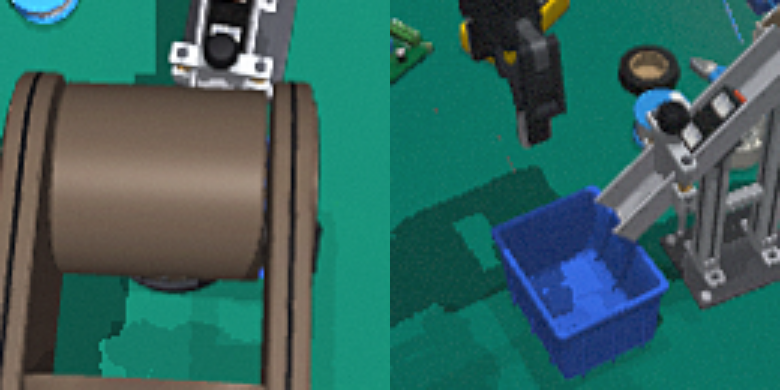

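View pics/s5.png

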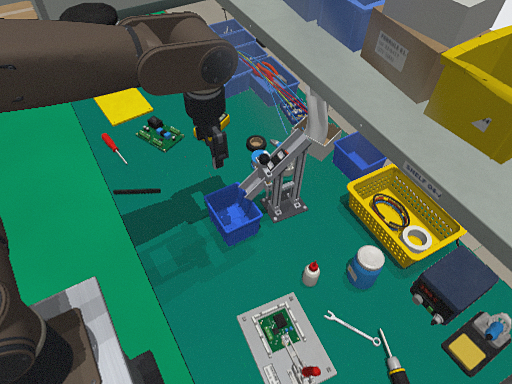

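>>> send_rows(
  dp=[
    [0,0,20],
    [0,0,40],
    [0,0,40],
    [0,0,25],
    [0,0,5],
  ],
  spin=[0,0,0,0,0],
  gripper=[1,1,1,1,1],
)

```text
t: 9.4
eef_pos: [0.6033, 0.1159, 0.305]
tool_rot: [-2.234, 1.571, -2.315]
contact_force: [1.6, 0.2, -0.3]
gripper_width: 0.0855
```

>>> send_rows(
  dp=[
    [20,0,0],
    [20,0,0],
    [0,0,0],
  ],
  spin=[0,0,0],
  gripper=[1,1,1],
)

```text
t: 9.7
eef_pos: [0.599, 0.1166, 0.262]
tool_rot: [-3.043, 1.564, -3.122]
contact_force: [-0.4, -0.0, -0.7]
gripper_width: 0.0857
```

Run:
```python
from fit import *
a,b,h=.0535,.066,.085
obs=[('scene',(-a,b,h),(204.7,197)),('scene',(-a,-b,h),(231.4,232.4)),('scene',(a,-b,h),(262.4,215.4)),('scene',(a,b,h),(238.7,182.4))]
print(fit([.52,.12,0],obs))
print(r.read_state()['eef_pos'])
s=grab_frame('scene')[:,:,::-1]
b=cv2.resize(s[80:240,190:350],None,fx=3.5,fy=3.5)
cv2.imwrite('pics/p6.png',b)
```

```text
(array([0.52447957, 0.12135668, 0.04303527]), array([[-0.54888392,  0.32569375],
       [-1.64778393,  1.33116021],
       [ 3.87459496, -0.63824299],
       [ 0.4628069 , -1.46068302]]))
[0.59902477 0.11657695 0.26195228]
```

View pics/p6.png

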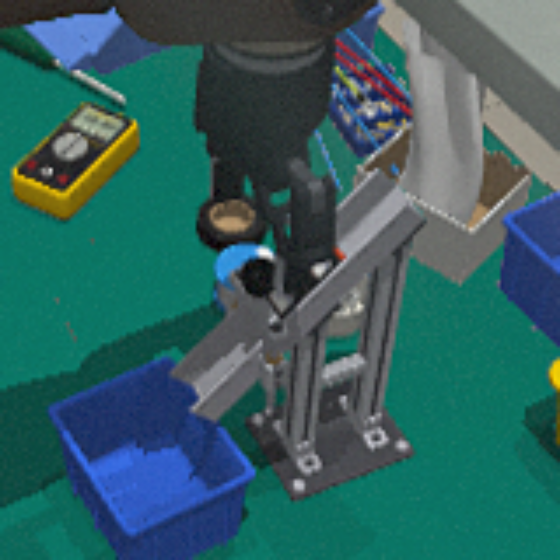

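>>> send_rows(
  dp=[
    [15,1,3],
    [15,0,0],
    [10,0,0],
    [0,0,0],
    [0,0,0],
  ],
  spin=[0,0,0,0,0],
  gripper=[1,1,1,1,1],
)

```text
t: 10.25
eef_pos: [0.6043, 0.1172, 0.2249]
tool_rot: [-3.048, 1.57, -3.125]
contact_force: [1.2, 0.5, 0.2]
gripper_width: 0.0855
```

Run:
```python
from h import *
print(r.read_state()['eef_pos'])
s=grab_frame('scene')[:,:,::-1]
b=cv2.resize(s[110:190,230:330],None,fx=7,fy=7)
cv2.imwrite('pics/p7.png',b)
```

```text
[0.60433681 0.11721844 0.22490401]
```

View pics/p7.png

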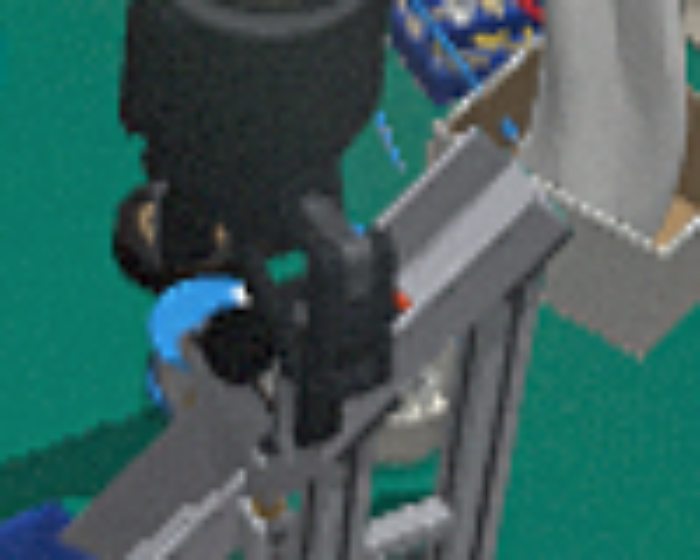

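Run:
```python
from h import *
print((proj('scene',[(.603,.1185,.221),(.6043,.1172-.05,.221),(.6043+.011,.1172-.05,.221),(.6043-.011,.1172-.05,.221)])-[230,110])*7)
```

```text
[[234.63154459 344.85200267]
 [318.98779968 442.84489074]
 [347.27386263 430.6208237 ]
 [290.46878233 455.16961017]]
```

Projected knob and fingertip positions match the picture to within about a pixel, so the jaws straddle the knob. Closing now.

>>> send_rows(
  dp=[
    [2,0,-1],
    [0,0,0],
    [0,0,0],
    [0,0,0],
    [0,0,0],
  ],
  spin=[0,0,0,0,0],
  gripper=[0.7,0.5,0.35,0.2,0.1],
  grip_force=50,
)

```text
t: 10.8
eef_pos: [0.6037, 0.1186, 0.224]
tool_rot: [1.326, 1.567, 1.248]
contact_force: [-0.6, 3.6, 1.5]
gripper_width: 0.022
```

>>> send_rows(
  dp=[
    [0,0,0],
    [0,0,0],
    [0,0,0],
  ],
  spin=[0,0,0],
  gripper=[0,0,0],
)

```text
t: 11.1
eef_pos: [0.6037, 0.1186, 0.2239]
tool_rot: [1.255, 1.568, 1.177]
contact_force: [-0.1, 5.5, 2.3]
gripper_width: 0.0224
```

>>> send_rows(
  dp=[
    [-5,0,0],
    [-10,0,0],
    [-12,0,0],
    [-12,0,0],
    [-7,0,0],
  ],
  spin=[0,0,0,0,0],
  gripper=[0,0,0,0,0],
)

```text
t: 11.6
eef_pos: [0.6037, 0.1186, 0.2698]
tool_rot: [1.291, 1.568, 1.214]
contact_force: [1.4, 5.1, -1.4]
gripper_width: 0.0228
```

>>> send_rows(
  dp=[
    [0,0,0],
    [0,0,0],
    [0,0,0],
    [0,0,0],
    [0,0,0],
  ],
  spin=[0,0,0,0,0],
  gripper=[0,0,0,0,0],
)

```text
t: 12.1
eef_pos: [0.6037, 0.1186, 0.269]
tool_rot: [1.342, 1.568, 1.265]
contact_force: [1.5, 5.8, -0.6]
gripper_width: 0.0228
```

Run:
```python
from h import *
s=grab_frame('scene')[:,:,::-1]
b=cv2.resize(s[80:240,190:350],None,fx=3.5,fy=3.5)
cv2.imwrite('pics/p8.png',b)
```

```text
(no output)
```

View pics/p8.png

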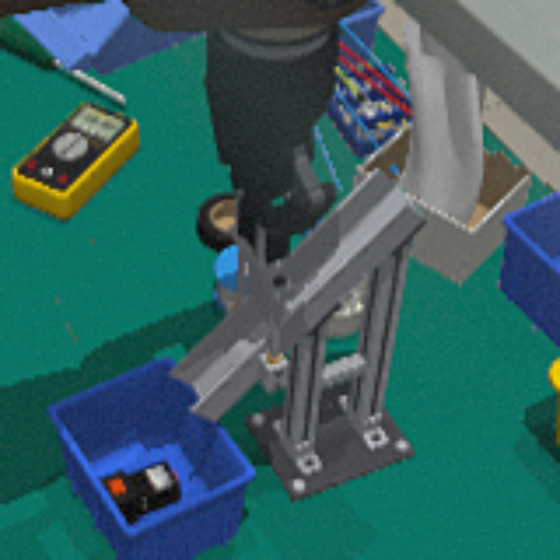

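>>> send_rows(
  dp=[
    [0,0,0],
    [0,0,0],
    [0,0,0],
    [0,0,0],
    [0,0,0],
  ],
  spin=[0,0,0,0,0],
  gripper=[0,0,0,0,0],
)

```text
t: 12.65
eef_pos: [0.6037, 0.1186, 0.2689]
tool_rot: [1.355, 1.568, 1.278]
contact_force: [1.5, 6.3, -0.5]
gripper_width: 0.0227
```

Run:
```python
from h import *
s=grab_frame('scene')[:,:,::-1];t=grab_frame('top')[:,:,::-1]
a=cv2.resize(s[180:250,200:270],None,fx=5.6,fy=5.6);b=cv2.resize(t[100:240,180:320],None,fx=2.8,fy=2.8)
cv2.imwrite('pics/p9.png',np.hstack([a,b]))
```

```text
(no output)
```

View pics/p9.png

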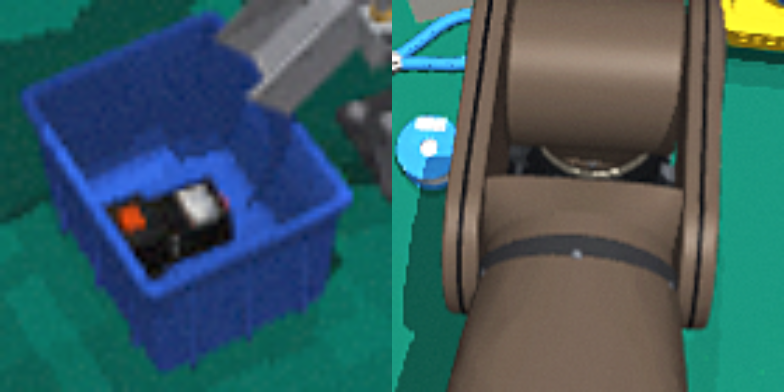

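The bin appears to hold two relays: one with its orange top at (132,218), the other with its label at (198,203) and an orange edge at (228,200). The visible part of the channel is empty. I'll lower the gate.

>>> send_rows(
  dp=[
    [8,0,0],
    [10,0,0],
    [10,0,0],
    [8,0,0],
    [5,0,0],
  ],
  spin=[0,0,0,0,0],
  gripper=[0,0,0,0,0],
)

```text
t: 13.25
eef_pos: [0.6037, 0.1186, 0.2273]
tool_rot: [1.361, 1.568, 1.284]
contact_force: [2.2, 5.2, -0.6]
gripper_width: 0.0226
```

>>> send_rows(
  dp=[
    [3,0,0],
    [1,0,0],
    [0,0,0],
    [0,0,0],
  ],
  spin=[0,0,0,0],
  gripper=[0,0,0,0],
)

```text
t: 13.65
eef_pos: [0.6037, 0.1186, 0.224]
tool_rot: [1.325, 1.568, 1.247]
contact_force: [1.4, 4.6, -0.9]
gripper_width: 0.0226
```

>>> send_rows(
  dp=[
    [1,0,0],
    [0,0,0],
    [0,0,0],
    [0,0,0],
    [0,0,0],
  ],
  spin=[0,0,0,0,0],
  gripper=[0,0,0.5,0.8,1],
)

```text
t: 14.15
eef_pos: [0.6034, 0.1167, 0.223]
tool_rot: [-1.92, 1.57, -1.998]
contact_force: [-0.1, 0.1, 0.8]
gripper_width: 0.0655
```

>>> send_rows(
  dp=[
    [0,0,0],
    [0,0,0],
    [-20,0,0],
    [-40,0,0],
    [-30,0,0],
  ],
  spin=[0,0,0,0,0],
  gripper=[1,1,1,1,1],
)

```text
t: 14.65
eef_pos: [0.6036, 0.1171, 0.315]
tool_rot: [-0.241, 1.57, -0.319]
contact_force: [-0.1, 0.1, 0.3]
gripper_width: 0.0854
```

>>> send_rows(
  dp=[
    [0,15,-15],
    [0,25,-25],
    [0,40,-20],
    [0,40,-20],
    [0,40,-10],
  ],
  spin=[0,0,0,0,0],
  gripper=[1,1,1,1,1],
)

```text
t: 15.15
eef_pos: [0.524, 0.2853, 0.3125]
tool_rot: [-2.751, 1.569, -2.829]
contact_force: [0.8, -0.3, -0.3]
gripper_width: 0.0854
```

>>> send_rows(
  dp=[
    [0,40,-10],
    [0,40,0],
    [0,40,0],
    [0,30,0],
    [0,0,0],
  ],
  spin=[0,0,0,0,0],
  gripper=[1,1,1,1,1],
)

```text
t: 15.65
eef_pos: [0.5262, 0.4373, 0.3113]
tool_rot: [-2.904, 1.568, -2.977]
contact_force: [1.0, -0.3, 0.9]
gripper_width: 0.0853
```

Run:
```python
from h import *
s=grab_frame('scene')[:,:,::-1];t=grab_frame('top')[:,:,::-1]
a=cv2.resize(s[110:250,190:330],None,fx=2.8,fy=2.8);b=cv2.resize(t[100:240,180:320],None,fx=2.8,fy=2.8)
cv2.imwrite('pics/p10.png',np.hstack([a,b]));cv2.imwrite('pics/s10.png',s)
a=cv2.resize(s[180:250,200:270],None,fx=5.6,fy=5.6);b=cv2.resize(t[190:260,210:280],None,fx=5.6,fy=5.6)
cv2.imwrite('pics/p11.png',np.hstack([a,b]))
```

```text
(no output)
```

View pics/p10.png

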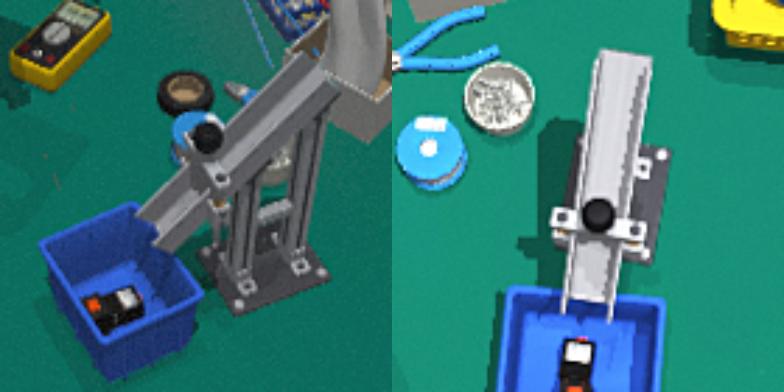

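View pics/p11.png

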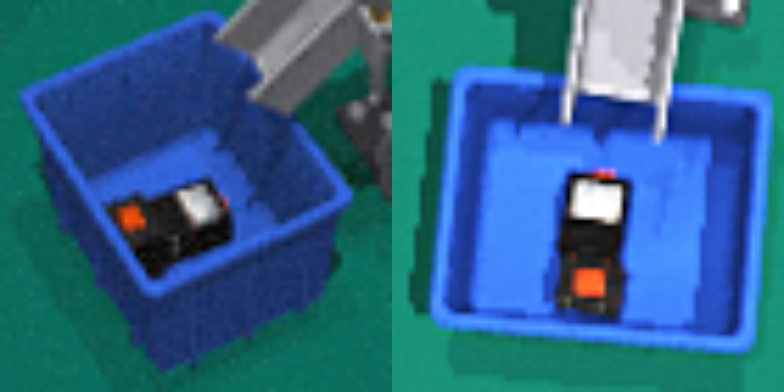

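View pics/s10.png

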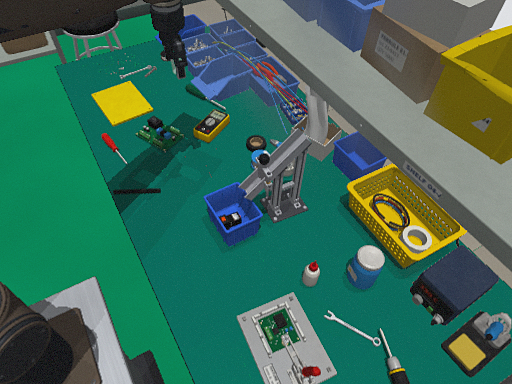

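Run:
```python
from fit import *
s0=cv2.imread('pics/scene0.png');s=grab_frame('scene')[:,:,::-1].copy()
t=s0[148:170,253:275];res=cv2.matchTemplate(s[138:180,243:285],t,cv2.TM_CCOEFF_NORMED);print('knob shift',cv2.minMaxLoc(res)[1],np.array(cv2.minMaxLoc(res)[3])-10)
for nm,(u,v) in dict(flux=(312,273),reel=(257,160)).items(): 
    t=s0[v-12:v+12,u-10:u+10];res=cv2.matchTemplate(s[v-22:v+22,u-20:u+20],t,cv2.TM_CCOEFF_NORMED);print(nm,cv2.minMaxLoc(res)[1],np.array(cv2.minMaxLoc(res)[3])-10)
T=lambda u,v:(210+(u-392)/5.6-.4,190+v/5.6-.4)
a,b,h=.0535,.066,.085
p,e=fit([.52,.12,0],[('top',(a,b,h),T(455,68)),('top',(a,-b,h),T(772,90)),('top',(-a,-b,h),T(750,354)),('top',(-a,b,h),T(432,325))]);print(p,e)
for q,z in((T(590,283),.036),(T(595,200),.028)):print(at('top',*q,z)[:2]-p[:2])
print(r.close_job())
```

```text
knob shift 0.869524359703064 [0 0]
flux 0.9958471059799194 [0 0]
reel 0.993295431137085 [0 0]
[0.51844111 0.12539305 0.01476193] [[-0.12723527 -0.21793373]
 [ 0.08028832  0.38885887]
 [ 0.68538122 -0.2855607 ]
 [-0.61463156  0.11450556]]
[-0.02668797  0.00356911]
[0.01004321 0.0053033 ]
the job is handed in; nothing more can be done
None
```

The bin is under the chute mouth, both relays are in it, and the gate is shut again. I handed the job in at about 16 s of the 58 s allowed; no verdict is reported.

I pinched the bin by its near wall, set it down under the mouth and let go. Then I gripped the knob, raised the gate about 45 mm, lowered it fully, let go and moved the arm clear.

My last checks in the images before handing in:
- **Bin:** centre about 43 mm out from the mouth, yaw about 0.01 rad. It looked flat on the bench, but I did not measure its tilt.
- **Relays:** both lie inside the bin, at about x −27 mm and x +10 mm in its frame, each about 4–5 mm off centre in y. They looked the same in the pictures before and after the gate came down. The chute is empty.
- **Gate:** the knob is back at its starting pixel, and the gripper height when lowered matched the shut height.
- **Flux bottle and solder reel:** no shift in the images.

Two measurements disagreed slightly. An earlier bin fit from the scene camera alone put it about 6 mm further in, with 4-pixel residuals. The final fit from the top camera fitted to under a pixel and matches the arm's own position. The knob's template match was weaker (0.87), probably because the relays behind it had gone.

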